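Jack a silver instrument tube off its cork rests and hold it

TASK

The cork rests under the silver tube are about to be swapped. Slide the jack along its rail until its saddle is centred under the tube's red band, give the red pump handle one full trial stroke (all the way down, then all the way back up so that the tube settles on its rests again), then push the handle fully down once more so that the tube rides level on the saddle, clear of both rests. Finish while still holding the handle down with the gripper, and do not let the robot touch the tube or disturb the glass, bottle, tin and screwdriver.

Things in the scene. Friction and masses are not known exactly. Their poses are not given: they have to be found in the camera images.
- fixture: green steel base plate bolted to the bench, 140 x 440 x 14 mm (x, y, z), with two steel guide rods along its y. Origin: centre of its underside; its x points away from the robot side, its y along the rods, z up. The tube lies above it parallel to y, straight over the centre line x = 0.
- rest_left: fixed post with a cork 90-degree V at fixture y = +195 mm, 24 mm long along the tube; origin on the fixture's centre line at the level of the bench. The tube's axis lies 153 mm above the bench when it sits in the Vs.
- rest_right: the same at fixture y = -195 mm.
- tube: loose silver wind-instrument body tube, 0.44 to 0.72 kg, 32 mm diameter, 600 mm long overall, bell (78 mm wide) at its +y end, row of tone holes on top. Its origin is on its axis at the middle of the red band (30 mm wide), which marks its lift point and balance point; its y runs along the tube. It lies in the two cork Vs; its lengthwise place differs each time.
- carriage (a joint): m, 0 to 0.26: travel of the blue jack carriage along fixture +y (the jack stands at fixture y = value - 0.130). Slides with about 2 N of friction and stays where it is left; it can be pushed along by its pump handle. Carriage block 116 x 70 mm, its top 39 mm above the bench; on it a blue jack cylinder 54 mm in diameter up to 100 mm above the bench.
- saddle: black rubber V on the jack's ram, 60 mm long along the tube, about 47 mm across, a small yellow tab at the middle of each upper edge. Origin: middle of the bottom line of the V, 122 mm above the bench with the handle up (8 mm of free travel before it meets the tube); y along the tube. It rises 50 mm per radian of the pump joint.
- pump (a joint): rad, 0 to 0.65: angle of the pump handle. At 0 (up, spring returned) it rises 0.45 rad above the level, pointing away from the jack along fixture -x; it turns down to 0.65 (0.20 rad below the level, hard stop). The hinge line runs along fixture y at fixture x = -47 mm, 90 mm above the bench. Pushing down at the middle of the grip takes about 3 N at the top and 9 to 10 N at the bottom with the tube on the saddle; let go, the handle springs back up and the tube comes down.
- handle_grip: red round grip of the pump handle, 24 mm diameter, 110 mm long, on a 12 mm steel rod. Origin: its middle, 130 mm from the hinge line; its x runs outward along the handle. With the handle up the origin is 147 mm above the bench at fixture x = -164 mm, fully down 64 mm above the bench at fixture x = -174 mm. It can be pinched from above across fixture y (it turns in the fingers as the handle swings) or pushed down from above.
- glass: small drinking glass, 68 mm wide, 85 mm tall; origin: centre of its underside. Bystander.
- oil_bottle: amber oil bottle, 40 mm wide, 90 mm tall; origin: centre of its underside. Bystander.
- screwdriver: screwdriver lying on the bench, 160 mm long. Bystander.
- pad_tin: flat tin, 56 mm wide, 35 mm tall; origin: centre of its underside. Bystander.

How it is judged:
On the way, in this order (a step that is already met when the one before it is completed fails the run):
1. the saddle stands under the red band with the handle up (horizontal distance between saddle and tube below 0.015 m and value of joint pump below 0.1 rad and velocity of joint carriage between -0.02 and 0.02 m/s), for 0.2 s.
2. first full stroke down: tube lifted off both rests (value of joint pump above 0.55 rad and height (world z) of tube above 0.165 m and angle between the y axis of tube and the y axis of fixture, either way round below 0.08 rad and horizontal distance between saddle and tube below 0.015 m and contact force between tube and rest_left below 0.1 N and contact force between tube and rest_right below 0.1 N and contact force between tube and saddle above 2 N), for 0.1 s.
3. handle back up, tube on its rests again (value of joint pump below 0.1 rad and height (world z) of tube below 0.156 m), for 0.1 s.
At the end, for the whole second after the job is handed in: The gripper's fingers hold the handle grip down (over 2 N on it, pump joint above 0.55 rad, still), the tube is at rest on the saddle with its axis over 165 mm above the bench, level and along the rail within 0.08 rad, red band within 15 mm of the saddle's middle, touching neither rest (all of step 2 and contact force between the fingers and handle_grip above 2 N and velocity of joint pump between -0.05 and 0.05 rad/s and linear speed of tube below 0.02 m/s); the arm keeps its last pose, push and grip.
It fails at once if the robot touches the tube (contact force between any of the arm, the fingers and tube above 0.5 N).
It fails at once if the tube falls or tips (height (world z) of tube below 0.145 m or angle between the y axis of tube and the y axis of fixture, either way round above 0.2 rad).
It fails at once if a bystander is disturbed (distance of any of glass, oil_bottle, screwdriver, pad_tin from where it was at the start of the episode above 0.02 m).
It also fails if it takes over 48 s, if anything falls off the work surface, if the arm or the gripper's body presses on something with over 40 N, if the wrist force passes 120 N, or if a joint passes its speed limit or range.

ROBOT

A 7-joint arm with a two-finger parallel gripper is mounted at the origin on the work surface. World frame = base frame: x ahead of the robot, y to its left, z up, the work surface at z = 0. Lengths are in m, angles in rad, forces in N, time in s.
With the tool pointing down it reaches from about 0.425 to 0.925 m from the base axis. Payload 6.8 kg.
Tool frame: the origin (TCP) lies at the very end of the fingers, on their centre line; the grasp point (between the pads) lies 19 mm behind it; z points along the fingers, x is the direction in which the jaws open and shut, and the axes are right-handed (so a half turn about z gives the same grasp; the last joint's range is limited). The gripper opens to 85 mm and grips with 20 to 120 N. Pads are 22 mm wide; open, the fingers measure 114 mm over their backs; the gripper's body (76 mm by 85 mm) begins 54 mm behind the grasp point. The pads swing forward as they close: fully open they stand 13 mm farther back than shut.
Start: joints at [1.036, 0.477, 0.022, 1.555, -0.011, 1.109, -0.083], TCP at [0.279, -0.614, 0.208] pointing down, gripper open.
Joint ranges: [-2.96, 2.96], [-0.34, 2.1], [-1.41, 1.46], [0.24, 2.44], [-1.37, 4.51], [0.17, 1.92], [-2.96, 2.96]. Speed limits (rad/s): [2.39, 2.39, 3.14, 3.14, 3.14, 3.14, 3.14].

INTERFACE

Orientations are given as a rotation vector (axis times angle).
In Python, from bench import get_obs, imaging, hand_in gives the robot as it stands.
- The arm moves only by the tool send_rows, never from a script. Its argument "motion" is a list of rows, each an object with "dp": the shift along the world's x, y, z in m, a list of three; "rot": the turn, a rotation vector about the world's x, y, z in rad, a list of three; "grip": the finger opening in m, from 0 to 0.0854. In form: [{"dp": [dx, dy, dz], "rot": [ax, ay, az], "grip": grip}, ...]. A call has 1 to 20 rows; each row shifts and turns the pose as measured when the row begins; what a row does not reach is not made up. A row lasts 1/8 s, in which the tool goes at most 62.5 mm and 10.7 degrees, less where a joint would pass 70% of its speed; a pose out of reach is approached as far as the arm can. A call is refused whole if a number of a shift passes 0.0625 or a number of a turn 0.188, either way. A call with a gripper value outside its range is refused whole. The fingers move at their own pace and stop on an object; "grip_force" is the grip in N (left out, the last holds). Time passes only in rows, so rows that do not move let the fingers close. It gives the time, the measured TCP pose, the force and the opening at its end, in the units of the state.
- get_obs(): the state, without advancing time (a new reading comes with each control period).
- imaging.grab_frame(name): name is "side" or "top"; returns a dict with "img" (384x512x3 uint8, red, green, blue), "fx", "fy", "cx", "cy" (pixels), "R" (3x3) and "t" (3): a world point X has camera coordinates R X + t. Camera axes: x right, y down, z forward; pixel columns grow to the right and rows downward; lengths in m; the calibration is good to about 2 mm. A picture is of the moment at which its call begins. There is no depth.
- hand_in(): hands the job in, once; it reports no verdict.
The state is a dict: "clock": time; "joints": joint angles; "qvel": joint speeds; "tau": joint torques, N m; "tcp_pos": TCP position; "orientation": TCP orientation; "contact_force": force on the tool from outside, world axes, zero at the start; "moment": the same for the moment, N m; "grip_width": finger opening in m.
Only numpy, scipy, OpenCV 4.12 (cv2) and the standard library are available. Lean on these libraries where they do the work, as an engineer would, in place of code of your own. Each camera call takes 0.05 s, during which the arm holds its last target. There are 200 camera calls.

## Working session

There is one attempt and no reset: what is moved stays moved. The work goes in short steps, Python scripts to look and compute and a tool call to move; the robot and the scene stay as the last step left them, time stands still between calls to the robot, and variables do not carry over. Pictures are saved under pics/ and viewed, about 8 in all and at most 12, crops included, and the job is handed in when it is done.

Besides the shell and the picture viewer there is one more tool, called in YAML: its name, and indented under it one key for each argument. send_rows: Moves the arm, as the interface text tells. Its arguments: {"type":"object","properties":{"motion":{"type":"array","items":{"type":"object","properties":{"dp":{"type":"array","items":{"type":"number"}},"rot":{"type":"array","items":{"type":"number"}},"grip":{"type":"number"}}}},"grip_force":{"type":"number"}},"required":["motion"]}

```bash
mkdir -p pics; cat > h.py <<'E'
import numpy as np, cv2
from bench import get_obs, imaging, hand_in
def grab(n,save=None):
    f=imaging.grab_frame(n)
    if save: cv2.imwrite(f'pics/{save}.png',cv2.cvtColor(f['img'],cv2.COLOR_RGB2BGR))
    return f
def ray(f,u,v):
    R=np.array(f['R']);t=np.array(f['t']);c=-R.T@t
    return c,R.T@np.array([(u-f['cx'])/f['fx'],(v-f['cy'])/f['fy'],1.])
def onz(f,u,v,z):
    c,d=ray(f,u,v); return c+d*(z-c[2])/d[2]
def proj(f,X):
    p=np.array(f['R'])@X+np.array(f['t']); return f['fx']*p[0]/p[2]+f['cx'],f['fy']*p[1]/p[2]+f['cy']
E
python3 - <<'E'
from h import *
for n in('top','side'):
    f=grab(n,n+'0'); print(n,f['fx'],f['cx'],f['cy'],-np.array(f['R']).T@f['t'],np.round(f['R'],3).tolist())
a=[cv2.imread(f'pics/{n}0.png') for n in('top','side')]
o=get_obs(); print(o['tcp_pos'],o['orientation'],o['clock'])
E
```

```text
top 455.8159186794167 248.87239615894813 193.24301084190276 [3.46815053e-01 9.13788710e-05 1.52340778e+00] [[-0.008, -1.0, -0.01], [-0.989, 0.01, -0.145], [0.145, 0.008, -0.989]]
side 358.79525713636093 246.28549351896606 192.33687733949864 [-0.02497488  0.66465106  1.00001169] [[-0.743, -0.669, -0.01], [-0.468, 0.529, -0.708], [0.479, -0.521, -0.706]]
[ 0.2791482  -0.61394954  0.20731723] [-2.64088054e+00  1.70012366e+00  2.32840645e-03] 0.1
```

View pics/top0.png

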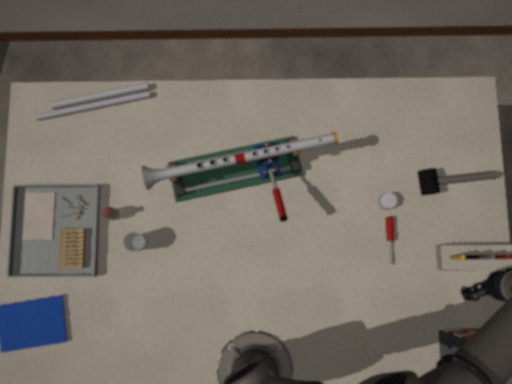

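View pics/side0.png

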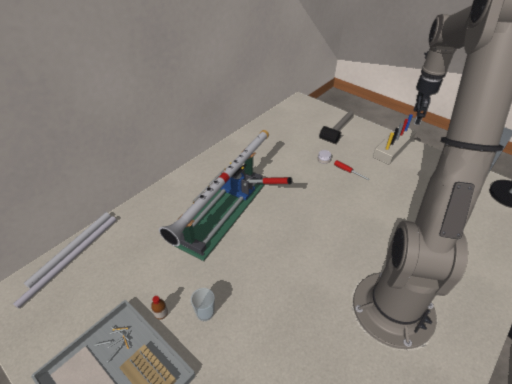

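The top view shows the red band near (240,157), the jack near (265,160) and the grip near (279,204). The glass is at (137,241), the bottle at (110,212), the tin at (389,200) and the screwdriver at (391,235). The side view agrees: band near (224,177), grip near (277,181).

```bash
cat >> h.py <<'E'
def red(f,box,amin=8):
    i=f['img'];h=cv2.cvtColor(i,cv2.COLOR_RGB2HSV)
    m=(((h[...,0]<8)|(h[...,0]>172))&(h[...,1]>150)&(h[...,2]>60)).astype(np.uint8)
    x0,y0,x1,y1=box; k=np.zeros_like(m);k[y0:y1,x0:x1]=m[y0:y1,x0:x1]
    n,l,s,c=cv2.connectedComponentsWithStats(k)
    out=[]
    for j in range(1,n):
        if s[j,4]>=amin:
            r=cv2.minAreaRect(np.argwhere(l==j)[:,::-1].astype(np.float32)); out.append((r,int(s[j,4])))
    return out
def tri(f,p,g,q):
    c1,d1=ray(f,*p);c2,d2=ray(g,*q)
    k=np.linalg.lstsq(np.c_[d1,-d2],c2-c1,rcond=None)[0]
    a,b=c1+k[0]*d1,c2+k[1]*d2; return (a+b)/2,np.linalg.norm(a-b)
E
python3 - <<'E'
from h import *
T=grab('top');S=grab('side')
rt=red(T,(160,100,330,240));rs=red(S,(150,120,310,260))
print(rt,rs)
for a,_ in rt:
    for b,_ in rs: print(np.round(a[0],1),np.round(b[0],1),*tri(T,a[0],S,b[0]))
    print('band z153',onz(T,*a[0],.153))
h=cv2.cvtColor(T['img'],cv2.COLOR_RGB2HSV)
def hull(m,z,name):
    m=m.astype(np.uint8);k=np.zeros_like(m);k[120:215,130:320]=m[120:215,130:320]
    p=np.argwhere(k)[:,::-1].astype(np.float32)
    w=np.array([onz(T,u,v,z)[:2] for u,v in p],np.float32)
    r=cv2.minAreaRect(w);print(name,len(p),r); return r
hull((h[...,0]>55)&(h[...,0]<90)&(h[...,1]>110)&(h[...,2]>25),.014,'green')
hull((h[...,0]>100)&(h[...,0]<128)&(h[...,1]>120)&(h[...,2]>40),.07,'blue')
c=cv2.resize(cv2.cvtColor(T['img'],cv2.COLOR_RGB2BGR)[120:230,130:350],None,fx=3.6,fy=3.6,interpolation=cv2.INTER_CUBIC);cv2.imwrite('pics/c1.png',c)
E
```

```text
[(((239.6538543701172, 158.26925659179688), (8.629109382629395, 7.0601806640625), 78.69007110595703), 64), (((278.82354736328125, 202.29412841796875), (28.134132385253906, 5.3357834815979), 75.96376037597656), 151)] [(((224.46340942382812, 176.17071533203125), (7.808688640594482, 5.309908390045166), 38.65980529785156), 42), (((275.0, 180.5), (5.0, 24.0), 90.0), 146)]
[239.7 158.3] [224.5 176.2] [0.65303857 0.03849101 0.16363565] 0.001492821582184358
[239.7 158.3] [275.  180.5] [0.56266394 0.00228205 0.21385577] 0.17021743026100167
band z153 [0.65605669 0.03923877 0.153     ]
[278.8 202.3] [224.5 176.2] [ 0.5798735  -0.0154832   0.17097774] 0.17755024850552553
[278.8 202.3] [275.  180.5] [ 0.52042538 -0.07890343  0.14252892] 0.0012899155321425867
band z153 [ 0.51856332 -0.0786426   0.153     ]
green 102 ((0.6309660077095032, 0.04647369682788849), (0.0636492669582367, 0.36677178740501404), 10.725701332092285)
blue 205 ((0.667619526386261, -0.045466456562280655), (0.11196956038475037, 0.06811289489269257), 11.69312572479248)
```

View pics/c1.png

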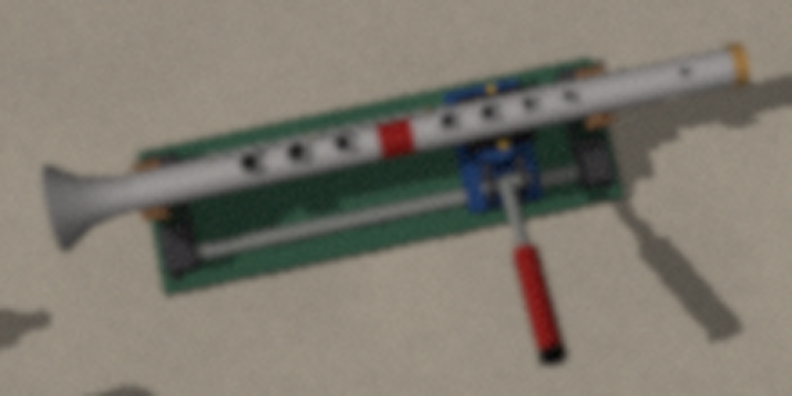

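The crop shows the tabs near (490,88) and (505,145), the tube's thin end at (740,63), the bell at (62,208), and the grip running from (523,250) to (550,355). So the jack must go about 0.1 m toward +y.

```bash
python3 - <<'E'
from h import *
T=grab('top')
P=lambda u,v,z:onz(T,130+u/3.6,120+v/3.6,z)
a,b=P(740,63,.153),P(62,208,.153); d=(b-a)[:2];d/=np.linalg.norm(d);print('fy dir',d,'yaw',np.arctan2(-d[0],d[1]))
band=onz(T,239.65,158.27,.153)[:2]
t1,t2=P(490,88,.142),P(505,145,.142);s=(t1+t2)[:2]/2
print('tabs',t1,t2,'saddle',s,'along',(band-s)@d, (band-s)@[d[1],-d[0]])
g=np.array([.5204,-.0789]); fx=np.array([d[1],-d[0]])
print('grip along->band',(band-g)@d,'x',(g-band)@fx, 'grip pred', s-fx*.164, 'r1,r2')
print('grip target',band-fx*.164)
E
```

```text
fy dir [-0.20340364  0.97909497] yaw 0.20483298741616662
tabs [ 0.70161987 -0.04299554  0.142     ] [ 0.6511861 -0.0551878  0.142    ] saddle [ 0.67640298 -0.04909167] along 0.09063446900684838 -0.0019539757324412554
grip along->band 0.08808807850975268 x -0.15685088408689948 grip pred [ 0.51583141 -0.08244987] r1,r2
grip target [0.4954829  0.00589244]
```

send_rows:
  motion:
    - {"dp": [0.01,0.02,0.03],"rot": [0,0,-0.075],"grip": 0.085}
    - {"dp": [0.018,0.04,0.01],"rot": [0,0,-0.075],"grip": 0.085}
    - {"dp": [0.018,0.04,0],"rot": [0,0,-0.07],"grip": 0.085}
    - {"dp": [0.018,0.04,0],"rot": [0,0,0],"grip": 0.085}
    - {"dp": [0.018,0.04,0],"rot": [0,0,0],"grip": 0.085}
    - {"dp": [0.018,0.04,0],"rot": [0,0,0],"grip": 0.085}
    - {"dp": [0.018,0.04,0],"rot": [0,0,0],"grip": 0.085}
    - {"dp": [0.018,0.04,0],"rot": [0,0,0],"grip": 0.085}
    - {"dp": [0.018,0.04,0],"rot": [0,0,0],"grip": 0.085}
    - {"dp": [0.018,0.04,0],"rot": [0,0,0],"grip": 0.085}
    - {"dp": [0.018,0.04,0],"rot": [0,0,0],"grip": 0.085}
    - {"dp": [0.018,0.04,0],"rot": [0,0,0],"grip": 0.085}
    - {"dp": [0.018,0.04,0],"rot": [0,0,0],"grip": 0.085}
    - {"dp": [0,0,0],"rot": [0,0,0],"grip": 0.085}
  grip_force: 40

```text
clock: 2.0
tcp_pos: [0.5084, -0.0968, 0.2488]
orientation: [-2.429, 1.99, -0.001]
contact_force: [0.4, -1.0, -0.0]
grip_width: 0.0853
```

send_rows:
  motion:
    - {"dp": [0.009,0.016,0],"rot": [0,0,0.006],"grip": 0.085}
    - {"dp": [0,0,-0.04],"rot": [0,0,0],"grip": 0.085}
    - {"dp": [0,0,-0.03],"rot": [0,0,0],"grip": 0.085}
    - {"dp": [0,0,0],"rot": [0,0,0],"grip": 0.085}

```text
clock: 2.5
tcp_pos: [0.5191, -0.0805, 0.178]
orientation: [-2.432, 1.984, -0.005]
contact_force: [0.2, 0.6, 0.1]
grip_width: 0.0849
```

```bash
python3 - <<'E'
from h import *
S=grab('side');o=get_obs();print(o['tcp_pos'],o['contact_force'])
T=grab('top')
a=cv2.resize(S['img'][110:250,200:360],None,fx=3,fy=3);b=cv2.resize(T['img'][130:270,200:320],None,fx=3,fy=3)
cv2.imwrite('pics/c2.png',cv2.cvtColor(np.hstack([a,b])[:,:800],cv2.COLOR_RGB2BGR))
E
```

```text
[ 0.5200402  -0.08066463  0.17934663] [-0.00389328 -1.26442963  0.62664476]
```

View pics/c2.png

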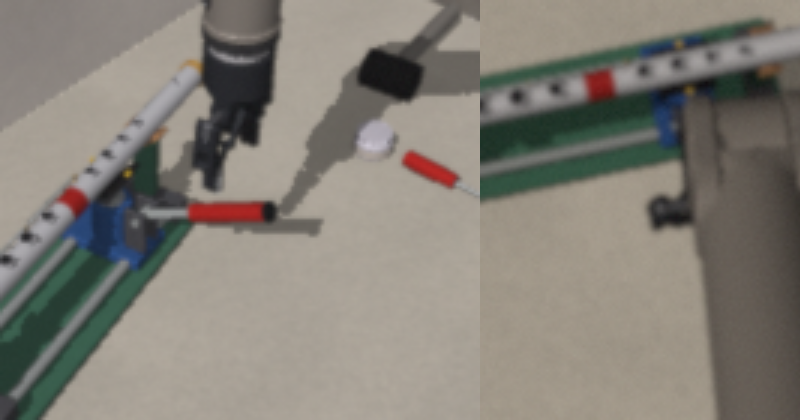

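The side view shows the open fingers straddling the line of the grip, tips at about (213,185) and (248,145) with the grip below at (232,212). I'll descend and pinch.

send_rows:
  motion:
    - {"dp": [-0.002,0,-0.025],"rot": [0,0,0],"grip": 0.085}
    - {"dp": [0,0,-0.025],"rot": [0,0,0],"grip": 0.085}
    - {"dp": [0,0,0],"rot": [0,0,0],"grip": 0.04}
    - {"dp": [0,0,0],"rot": [0,0,0],"grip": 0.015}
    - {"dp": [0,0,0],"rot": [0,0,0],"grip": 0.015}
    - {"dp": [0,0,0],"rot": [0,0,0],"grip": 0.015}
    - {"dp": [0,0,0],"rot": [0,0,0],"grip": 0.015}
    - {"dp": [0,0,0],"rot": [0,0,0],"grip": 0.015}

```text
clock: 3.6
tcp_pos: [0.5261, -0.082, 0.1396]
orientation: [-2.42, 1.981, -0.033]
contact_force: [0.0, -0.3, -0.0]
grip_width: 0.0148
```

```bash
python3 - <<'E'
from h import *
S=grab('side')
a=cv2.resize(S['img'][110:250,200:360],None,fx=5,fy=4)
cv2.imwrite('pics/c3.png',cv2.cvtColor(a,cv2.COLOR_RGB2BGR))
print(get_obs()['tcp_pos'],red(S,(150,120,310,260)))
E
```

```text
[ 0.52609608 -0.08199312  0.13950629] [(((224.46340942382812, 176.17071533203125), (7.808688640594482, 5.309908390045166), 38.65980529785156), 43), (((275.0, 180.5), (5.0, 24.0), 90.0), 142)]
```

View pics/c3.png

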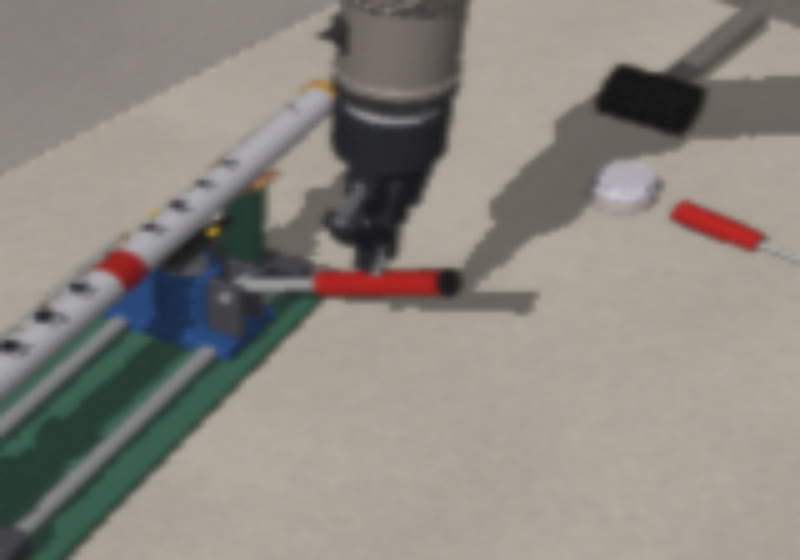

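The fingertips (about (378,270) in the crop) have closed just above or behind the grip and did not capture it. I'll check the geometry in pixels before trying again.

```bash
python3 - <<'E'
from h import *
S=grab('side');T=grab('top');o=get_obs()
R=cv2.Rodrigues(np.array(o['orientation']))[0];print(np.round(R,3).tolist())
p=np.array(o['tcp_pos'])
sc=lambda q:((q[0]-200)*5,(q[1]-110)*4)
print('tcp crop px',sc(proj(S,p)))
fx=np.array([.979,.203,0]);z=np.array([0,0,1.])
for b in ([.516,-.0825],[.5185,-.0795]):
  g=np.array([*b,.147])
  u=-fx*np.cos(.45)+z*np.sin(.45)
  print('grip inner/mid/outer crop',[np.round(sc(proj(S,g+u*k))) for k in(-.055,0,.055)])
  print('top px (crop c1)',[np.round(((proj(T,g+u*k)[0]-130)*3.6,(proj(T,g+u*k)[1]-120)*3.6)) for k in(-.055,0,.055)])
E
```

```text
[[0.197, -0.98, 0.025], [-0.98, -0.198, -0.002], [0.007, -0.024, -1.0]]
tcp crop px (np.float64(372.2961072340405), np.float64(280.08319793471844))
grip inner/mid/outer crop [array([321., 279.]), array([384., 279.]), array([452., 278.])]
top px (crop c1) [array([526., 248.]), array([540., 300.]), array([555., 355.])]
grip inner/mid/outer crop [array([316., 280.]), array([379., 279.]), array([446., 278.])]
top px (crop c1) [array([522., 245.]), array([536., 297.]), array([551., 352.])]
```

send_rows:
  motion:
    - {"dp": [0,0,0.02],"rot": [0,0,0],"grip": 0.085}
    - {"dp": [-0.009,0.001,0.01],"rot": [0,0,0],"grip": 0.085}
    - {"dp": [0,0,0],"rot": [0,0,0],"grip": 0.085}
    - {"dp": [0,0,0],"rot": [0,0,0],"grip": 0.085}
    - {"dp": [0,0,0],"rot": [0,0,0],"grip": 0.085}
    - {"dp": [0,0,0],"rot": [0,0,0],"grip": 0.085}

```text
clock: 4.5
tcp_pos: [0.5147, -0.0809, 0.1681]
orientation: [-2.422, 1.982, -0.028]
contact_force: [0.6, -0.7, 0.1]
grip_width: 0.0849
```

send_rows:
  motion:
    - {"dp": [0.002,0,-0.015],"rot": [0,0.025,0],"grip": 0.085}
    - {"dp": [0,0,-0.015],"rot": [0,0,0],"grip": 0.085}
    - {"dp": [0,0,-0.012],"rot": [0,0,0],"grip": 0.085}
    - {"dp": [0,0,-0.008],"rot": [0,0,0],"grip": 0.085}
    - {"dp": [0,0,0],"rot": [0,0,0],"grip": 0.085}

```text
clock: 5.12
tcp_pos: [0.5158, -0.0807, 0.1126]
orientation: [2.426, -1.985, -0.009]
contact_force: [-0.2, 0.8, 0.6]
grip_width: 0.0848
```

send_rows:
  motion:
    - {"dp": [0,0,0],"rot": [0,0,0],"grip": 0.05}
    - {"dp": [0,0,0],"rot": [0,0,0],"grip": 0.035}
    - {"dp": [0,0,0],"rot": [0,0,0],"grip": 0.018}
    - {"dp": [0,0,0],"rot": [0,0,0],"grip": 0.018}
    - {"dp": [0,0,0],"rot": [0,0,0],"grip": 0.018}

```text
clock: 5.75
tcp_pos: [0.5166, -0.0806, 0.1142]
orientation: [2.427, -1.986, -0.006]
contact_force: [0.5, -0.0, -1.3]
grip_width: 0.022
```

send_rows:
  motion:
    - {"dp": [-0.0025,0.012,0],"rot": [0,0,0],"grip": 0.018}
    - {"dp": [-0.0025,0.012,0],"rot": [0,0,0],"grip": 0.018}
    - {"dp": [-0.0025,0.012,0],"rot": [0,0,0],"grip": 0.018}
    - {"dp": [-0.0025,0.012,0],"rot": [0,0,0],"grip": 0.018}
    - {"dp": [-0.0025,0.012,0],"rot": [0,0,0],"grip": 0.018}
    - {"dp": [-0.0025,0.012,0],"rot": [0,0,0],"grip": 0.018}
    - {"dp": [0,0,0],"rot": [0,0,0],"grip": 0.018}

```text
clock: 6.62
tcp_pos: [0.5011, -0.0047, 0.1141]
orientation: [2.428, -1.986, -0.003]
contact_force: [0.6, 3.2, -0.8]
grip_width: 0.0226
```

send_rows:
  motion:
    - {"dp": [-0.0015,0.006,0],"rot": [0,0,0],"grip": 0.018}
    - {"dp": [-0.001,0.004,0],"rot": [0,0,0],"grip": 0.018}
    - {"dp": [0,0,0],"rot": [0,0,0],"grip": 0.018}
    - {"dp": [0,0,0],"rot": [0,0,0],"grip": 0.018}

```text
clock: 7.12
tcp_pos: [0.4991, 0.0054, 0.1141]
orientation: [2.428, -1.987, -0.002]
contact_force: [1.5, -0.5, -1.6]
grip_width: 0.0224
```

```bash
python3 - <<'E'
from h import *
T=grab('top');S=grab('side')
a=cv2.resize(T['img'][130:210,180:300],None,fx=5,fy=5,interpolation=cv2.INTER_CUBIC)
b=cv2.resize(S['img'][140:220,180:300],None,fx=5,fy=5,interpolation=cv2.INTER_CUBIC)
cv2.imwrite('pics/c4.png',cv2.resize(cv2.cvtColor(np.hstack([a,b]),cv2.COLOR_RGB2BGR),(800,267)))
cv2.imwrite('pics/c4.png',cv2.cvtColor(np.vstack([a[:300],b[:300]]),cv2.COLOR_RGB2BGR))
print(red(T,(160,100,330,240)),red(S,(150,120,310,260)))
h=cv2.cvtColor(T['img'],cv2.COLOR_RGB2HSV)
for n,F in(('T',T),('S',S)):
    h=cv2.cvtColor(F['img'],cv2.COLOR_RGB2HSV)
    m=((h[...,0]>18)&(h[...,0]<34)&(h[...,1]>130)&(h[...,2]>80)).astype(np.uint8);m[:, :180]=0;m[:,300:]=0;m[:130]=0;m[220:]=0
    c=cv2.connectedComponentsWithStats(m);print(n,c[2][1:,4],c[3][1:])
E
```

```text
[(((239.67308044433594, 158.3654022216797), (8.825225830078125, 7.0601806640625), 78.69007110595703), 65)] [(((224.50003051757812, 176.50001525878906), (8.485280990600586, 5.656853675842285), 45.0), 46), (((254.5, 195.5), (5.0, 7.0), 90.0), 41), (((270.5, 195.5), (5.0, 9.0), 90.0), 58)]
T [1] [[242. 165.]]
S [6] [[229.16666667 181.83333333]]
```

View pics/c4.png

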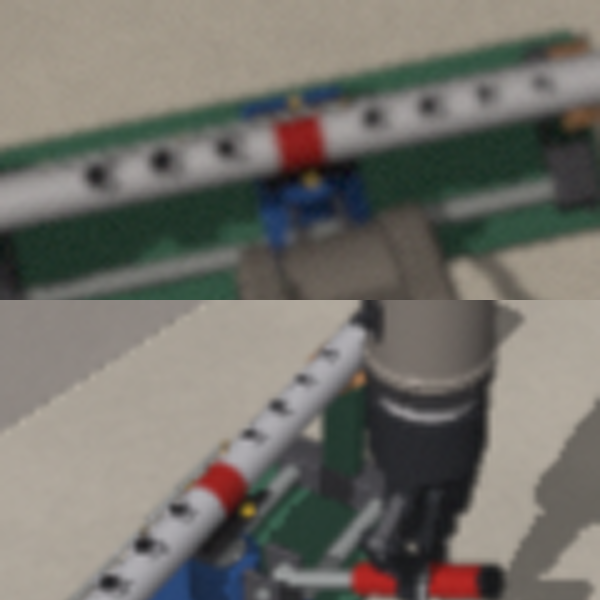

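Tabs at (294,101) and (311,180) in the top crop put the saddle within about 2–3 mm of the band at (300,142). In the side crop the gripper holds the middle of the grip. Now the first stroke down.

send_rows:
  motion:
    - {"dp": [-0.003,-0.0006,-0.008],"rot": [0,0,0],"grip": 0.018}
    - {"dp": [-0.003,-0.0006,-0.008],"rot": [0,0,0],"grip": 0.018}
    - {"dp": [-0.002,-0.0004,-0.008],"rot": [0,0,0],"grip": 0.018}
    - {"dp": [-0.002,-0.0004,-0.008],"rot": [0,0,0],"grip": 0.018}
    - {"dp": [-0.001,-0.0002,-0.008],"rot": [0,0,0],"grip": 0.018}
    - {"dp": [-0.001,-0.0002,-0.008],"rot": [0,0,0],"grip": 0.018}
    - {"dp": [0,0,-0.008],"rot": [0,0,0],"grip": 0.018}
    - {"dp": [0,0,-0.008],"rot": [0,0,0],"grip": 0.018}
    - {"dp": [0.001,0.0002,-0.008],"rot": [0,0,0],"grip": 0.018}
    - {"dp": [0.001,0.0002,-0.008],"rot": [0,0,0],"grip": 0.018}
    - {"dp": [0,0,0],"rot": [0,0,0],"grip": 0.018}

```text
clock: 8.6
tcp_pos: [0.4841, 0.0022, 0.0399]
orientation: [2.419, -1.986, -0.004]
contact_force: [-3.5, 0.4, 11.2]
grip_width: 0.0222
```

send_rows:
  motion:
    - {"dp": [0.001,0.0002,-0.006],"rot": [0,0,0],"grip": 0.018}
    - {"dp": [0.001,0.0002,-0.005],"rot": [0,0,0],"grip": 0.018}
    - {"dp": [0,0,-0.002],"rot": [0,0,0],"grip": 0.018}
    - {"dp": [0,0,-0.002],"rot": [0,0,0],"grip": 0.018}

```text
clock: 9.1
tcp_pos: [0.4855, 0.0024, 0.0278]
orientation: [2.418, -1.986, -0.003]
contact_force: [-4.2, -0.2, 12.0]
grip_width: 0.0227
```

```bash
python3 - <<'E'
from h import *
o=get_obs();print(o['tcp_pos'],o['contact_force'])
T=grab('top');S=grab('side')
rt=red(T,(160,100,330,200));rs=red(S,(150,120,310,260));print(rt,rs)
print(tri(T,rt[0][0][0],S,rs[0][0][0]))
a=cv2.resize(S['img'][130:250,150:310],None,fx=5,fy=5,interpolation=cv2.INTER_CUBIC)
cv2.imwrite('pics/c5.png',cv2.cvtColor(a,cv2.COLOR_RGB2BGR))
E
```

```text
[0.48549619 0.0024196  0.02779587] [-4.19353722 -0.21987027 12.04445356]
[(((239.53846740722656, 156.6923065185547), (9.021342277526855, 7.452413558959961), 78.69007110595703), 69)] [(((224.25003051757812, 171.25001525878906), (9.192388534545898, 5.656853675842285), 45.0), 48), (((254.50003051757812, 206.00003051757812), (2.1213202476501465, 4.949747085571289), 45.0), 15), (((273.1764831542969, 216.70587158203125), (13.033892631530762, 5.487954616546631), 30.963754653930664), 68)]
(array([0.65274537, 0.03815051, 0.18630994]), np.float64(0.0015324908416250087))
```

View pics/c5.png

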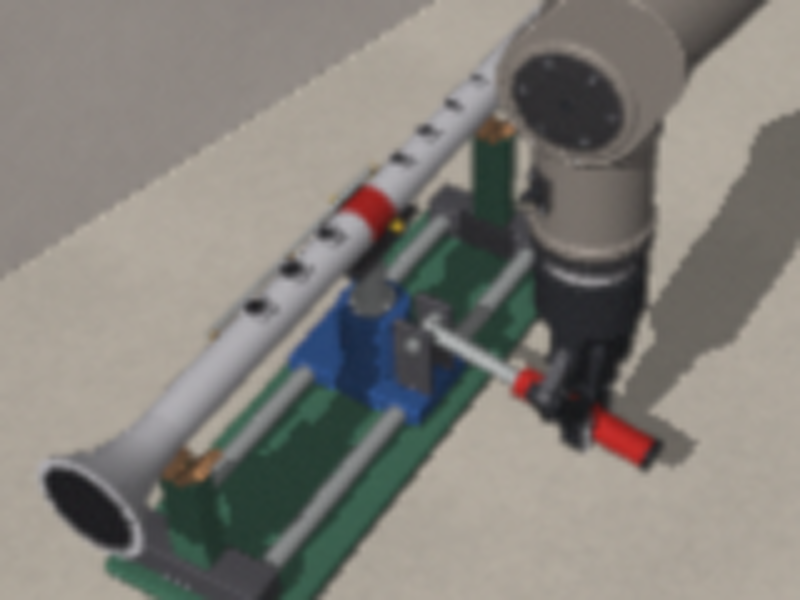

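The side view shows the tube raised clear of both corks, with the band at (370,210) over the saddle tab and the grip still pinched at (580,410). It has risen about 23 mm. Now the stroke back up.

send_rows:
  motion:
    - {"dp": [-0.001,0,0.008],"rot": [0,0,0],"grip": 0.018}
    - {"dp": [0,0,0.008],"rot": [0,0,0],"grip": 0.018}
    - {"dp": [0,0,0.008],"rot": [0,0,0],"grip": 0.018}
    - {"dp": [0,0,0.008],"rot": [0,0,0],"grip": 0.018}
    - {"dp": [0.001,0.0002,0.008],"rot": [0,0,0],"grip": 0.018}
    - {"dp": [0.001,0.0002,0.008],"rot": [0,0,0],"grip": 0.018}
    - {"dp": [0.002,0.0004,0.008],"rot": [0,0,0],"grip": 0.018}
    - {"dp": [0.002,0.0004,0.008],"rot": [0,0,0],"grip": 0.018}
    - {"dp": [0.003,0.0006,0.008],"rot": [0,0,0],"grip": 0.018}
    - {"dp": [0.003,0.0006,0.006],"rot": [0,0,0],"grip": 0.018}
    - {"dp": [0,0,0],"rot": [0,0,0],"grip": 0.018}

```text
clock: 10.58
tcp_pos: [0.4989, 0.0052, 0.1081]
orientation: [2.42, -1.988, -0.001]
contact_force: [4.6, -0.2, -0.5]
grip_width: 0.0225
```

send_rows:
  motion:
    - {"dp": [0.001,0,0.004],"rot": [0,0,0],"grip": 0.018}
    - {"dp": [0,0,0.003],"rot": [0,0,0],"grip": 0.018}
    - {"dp": [0,0,0.001],"rot": [0,0,0],"grip": 0.018}
    - {"dp": [0,0,0],"rot": [0,0,0],"grip": 0.018}

```text
clock: 11.08
tcp_pos: [0.4986, 0.0052, 0.1077]
orientation: [2.421, -1.986, -0.009]
contact_force: [2.3, 0.2, 3.3]
grip_width: 0.0227
```

```bash
python3 - <<'E'
from h import *
o=get_obs();print(o['tcp_pos'],o['contact_force'])
T=grab('top');S=grab('side')
rt=red(T,(160,100,330,200));rs=red(S,(150,120,310,260));print(rt,rs)
print(tri(T,rt[0][0][0],S,rs[0][0][0]))
E
```

```text
[0.49858077 0.00522694 0.1077264 ] [2.34819569 0.24234273 3.25680204]
[(((239.6538543701172, 158.26925659179688), (8.629109382629395, 7.0601806640625), 78.69007110595703), 64)] [(((224.50003051757812, 176.50001525878906), (8.485280990600586, 5.656853675842285), 45.0), 46), (((254.5, 195.5), (5.0, 7.0), 90.0), 34), (((270.5, 196.0), (6.0, 9.0), 90.0), 58)]
(array([0.65327417, 0.03843704, 0.16196027]), np.float64(0.0018363121825055592))
```

send_rows:
  motion:
    - {"dp": [0.001,0,0.005],"rot": [0,0,0],"grip": 0.018}
    - {"dp": [0,0,0.005],"rot": [0,0,0],"grip": 0.018}
    - {"dp": [0,0,0],"rot": [0,0,0],"grip": 0.018}
    - {"dp": [0,0,0],"rot": [0,0,0],"grip": 0.018}

```text
clock: 11.68
tcp_pos: [0.4964, 0.005, 0.1108]
orientation: [2.419, -1.984, -0.018]
contact_force: [2.9, 1.8, 2.4]
grip_width: 0.023
```

```bash
python3 - <<'E'
from h import *
S=grab('side');print(red(S,(150,120,310,260)),get_obs()['contact_force'])
E
```

```text
[(((224.50003051757812, 176.50001525878906), (8.485280990600586, 5.656853675842285), 45.0), 46), (((255.0, 195.5), (8.0, 5.0), 0.0), 40), (((270.8077087402344, 195.9615478515625), (9.021342277526855, 5.4912519454956055), 11.309932708740234), 53)] [ 2.55179389  0.60985343 -0.5337591 ]
```

The handle's pixels did not change when pulled further, so it is at its upper stop, and the tube is back on its rests. Now the final stroke down.

send_rows:
  motion:
    - {"dp": [-0.002,-0.0004,-0.008],"rot": [0,0,0],"grip": 0.018}
    - {"dp": [-0.002,-0.0004,-0.008],"rot": [0,0,0],"grip": 0.018}
    - {"dp": [-0.002,-0.0004,-0.008],"rot": [0,0,0],"grip": 0.018}
    - {"dp": [-0.001,-0.0002,-0.008],"rot": [0,0,0],"grip": 0.018}
    - {"dp": [-0.001,-0.0002,-0.008],"rot": [0,0,0],"grip": 0.018}
    - {"dp": [0,0,-0.008],"rot": [0,0,0],"grip": 0.018}
    - {"dp": [0,0,-0.008],"rot": [0,0,0],"grip": 0.018}
    - {"dp": [0,0,-0.008],"rot": [0,0,0],"grip": 0.018}
    - {"dp": [0.001,0.0002,-0.008],"rot": [0,0,0],"grip": 0.018}
    - {"dp": [0.001,0.0002,-0.008],"rot": [0,0,0],"grip": 0.018}
    - {"dp": [0,0,-0.006],"rot": [0,0,0],"grip": 0.018}
    - {"dp": [0,0,-0.004],"rot": [0,0,0],"grip": 0.018}
    - {"dp": [0,0,-0.002],"rot": [0,0,0],"grip": 0.018}

```text
clock: 13.35
tcp_pos: [0.4822, 0.0018, 0.0292]
orientation: [2.408, -1.977, -0.021]
contact_force: [-1.7, 0.2, 10.8]
grip_width: 0.0224
```

```bash
python3 - <<'E'
from h import *
T=grab('top');S=grab('side')
rt=red(T,(160,100,330,200));rs=red(S,(150,120,310,260));print(rt,rs)
print(tri(T,rt[0][0][0],S,rs[0][0][0]),get_obs()['contact_force'])
E
```

```text
[(((239.4412078857422, 156.7646942138672), (8.973817825317383, 7.276068687438965), 75.96376037597656), 67)] [(((224.01638793945312, 171.68032836914062), (8.578472137451172, 5.377549171447754), 39.80556869506836), 46), (((255.00003051757812, 205.50003051757812), (3.535533905029297, 4.949747085571289), 45.0), 19), (((273.66510009765625, 215.7028350830078), (12.723843574523926, 5.633457183837891), 29.05460548400879), 71)]
(array([0.6531797 , 0.03864809, 0.18435706]), np.float64(0.0010355615711703922)) [-1.26369659 -0.45743408 10.65942621]
```

send_rows:
  motion:
    - {"dp": [0,0,-0.004],"rot": [0,0,0],"grip": 0.018}
    - {"dp": [0,0,-0.004],"rot": [0,0,0],"grip": 0.018}
    - {"dp": [0,0,-0.003],"rot": [0,0,0],"grip": 0.018}
    - {"dp": [0,0,-0.003],"rot": [0,0,0],"grip": 0.018}

```text
clock: 13.95
tcp_pos: [0.4835, 0.002, 0.0209]
orientation: [2.409, -1.978, -0.015]
contact_force: [-6.0, -0.2, 28.6]
grip_width: 0.0227
```

```bash
python3 - <<'E'
from h import *
T=grab('top');S=grab('side')
rt=red(T,(160,100,330,200));rs=red(S,(150,120,310,260));print(rt,rs)
print(tri(T,rt[0][0][0],S,rs[0][0][0]))
for i in range(4): o=get_obs();print(o['contact_force'],o['tcp_pos'],np.abs(o['qvel']).max());grab('side')
a=cv2.resize(S['img'][130:250,150:310],None,fx=5,fy=5,interpolation=cv2.INTER_CUBIC)
cv2.imwrite('pics/c6.png',cv2.cvtColor(a,cv2.COLOR_RGB2BGR))
E
```

```text
[(((239.5, 156.5), (9.0, 7.0), 90.0), 67)] [(((224.00003051757812, 171.00001525878906), (8.485280990600586, 5.656853675842285), 45.0), 49), (((255.00003051757812, 206.50003051757812), (3.535533905029297, 4.949747085571289), 45.0), 21), (((273.10113525390625, 217.43821716308594), (12.719974517822266, 5.935988426208496), 32.00538635253906), 70)]
(array([0.65332848, 0.03837734, 0.18719603]), np.float64(0.0010610497763420684))
[-4.81015325  0.56129532 23.5721647 ] [0.48343031 0.00199084 0.02116922] 0.004079414547183087
[-4.70430906  0.07862313 22.31811806] [0.48339657 0.0019666  0.02120327] 0.0017758759289778377
[-3.9905944  -0.20674356 22.39001002] [0.483397   0.00196734 0.02120011] 0.0010131975785576434
[-4.04005375  0.43331388 22.49441737] [0.48335922 0.00196263 0.02118125] 0.002056925980104909
```

View pics/c6.png

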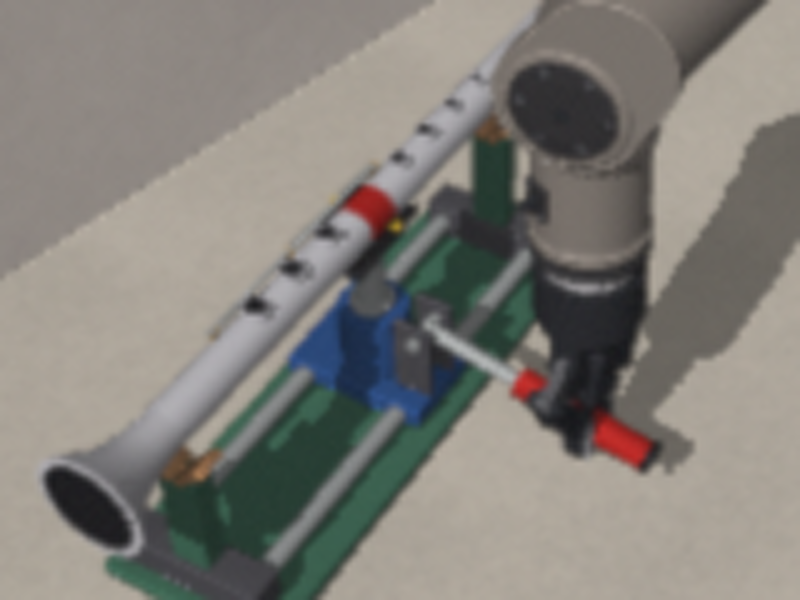

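The handle is on its hard stop with a steady push of about 22 N. The tube is level and clear of both corks, with the band over the saddle. Handing in.

```bash
python3 -c "
from bench import hand_in
print(hand_in())"
```

```text
the job is handed in; nothing more can be done
None
```

I slid the jack about 88 mm along its rail and centred the saddle under the red band. I then gave the handle one full trial stroke, pushed it down again, and handed in while still pinching it down. No verdict was reported.

- **Saddle position:** before the first stroke, the yellow tabs showed the saddle about 2–3 mm from the band; the limit is 15 mm. I did not measure this again later, but in the final side view the band is still over the saddle.
- **Trial stroke:** the tube rose about 23 mm, which I estimate as a pump angle of at least 0.6 rad. On the way up, the handle image was back to within about half a pixel of the start and did not move when I pulled further. The tube's band also returned to its starting pixels.
- **Final hold:** the handle is on its hard stop with a steady push of about 22 N. The tube is up about 24 mm, and it looks level and clear of both corks in the side view. The arm is still, and about 14 s of the 48 s were used.

**Checks that failed or disagreed:**
- My first pinch closed on top of the grip and missed. I opened, went about 25 mm deeper and it held; the handle and jack had not moved.
- The height measured from the two cameras reads about 10 mm too high, so I relied on the change in height instead.
- After the trial stroke the gripper sat 3–6 mm lower than before, because the grip slipped slightly in the fingers.
- I did not measure the bystanders again. The arm's path stayed well away from them.

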